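# Float the heavy flange slide to its mark through a soft spring

### The arm

A 6-joint arm with a two-finger parallel gripper is mounted at the origin on the work surface. World frame = base frame: x ahead of the robot, y to its left, z up, the work surface at z = 0. Lengths are in m, angles in rad, forces in N, time in s.
With the tool pointing down it reaches from about 0.4 to 0.825 m from the base axis. Payload 7 kg.
Tool frame: the origin (TCP) lies midway between the tips of the shut fingers; the grasp point (between the pads) lies 19 mm behind it; z points along the fingers, y is the line along which they close (so a half turn about z gives the same grasp; the last joint's range is limited). The gripper opens to 85 mm and grips with 20 to 120 N. Pads are 22 mm wide; open, the fingers measure 114 mm over their backs; the gripper's body (76 mm by 85 mm) begins 54 mm behind the grasp point. The pads swing forward as they close: fully open they stand 13 mm farther back than shut.
Start: joints at [1.561, 0.359, 0.012, 0, -1.224, -0.288], TCP at [0.198, 0.645, 0.231] pointing down, gripper open.
Joint ranges: [-3.07, 3.07], [-1.43, 2.12], [-1.02, 1.25], [-3.03, 1.67], [-3.05, -0], [-3.03, 3.03]. Speed limits (rad/s): [2.39, 2.39, 3.01, 3.14, 3.14, 3.14].

### API

Orientations are given as a unit quaternion [w, x, y, z].
In Python, from rig import state, viewer, job, find_in, silhouettes gives the robot as it stands.
- The arm moves only by the shell command python3 -m creep 'ROWS'. ROWS is JSON, one flat list of numbers, 7 for each row, row after row: the shift along the tool's x, y, z normalised to -1 to 1, where 1 is 10 cm, then the turn, a rotation vector about the tool's x, y, z normalised to -1 to 1, where 1 is 1.5 rad, then the opening, from -1 (shut) to 1 (fully open). A call has 1 to 20 rows; each row is the pose to reach, as a shift and turn from the pose commanded when the call began, along the tool's axes at that moment; what a row does not reach only later rows make up. A row lasts 1/12 s, in which the tool goes at most 41.7 mm and 7.16 degrees, less where a joint would pass 70% of its speed; a pose out of reach is approached as far as the arm can. A call with a number of a shift or a turn outside -1 to 1 is refused whole. A call with a gripper value outside its range is refused whole. The fingers move at their own pace and stop on an object; the grip force is fixed at half the most. Time passes only in rows, so rows that repeat a pose let the fingers close. It gives the time, the measured TCP pose, the force, the opening and the grip force at its end, in the units of the state.
- state(): the state, without advancing time (a new reading comes with each control period).
- viewer.capture(name): name is "side" or "top" or "wrist"; returns (picture, depth): 420x560x3 uint8, red, green, blue; 420x560 float32, m along the optical axis (not along the pixel's ray), 0 where there is no reading.
- viewer.calibration(name): a dict with "camera_matrix" (3x3 intrinsics, pixels), "origin" and "rotation" of the camera in the world; the wrist camera has in their place "tool_from_camera" (4x4, takes a point from camera to tool coordinates, whose origin is the TCP and whose axes are the flange's). Camera axes: x right, y down, z forward; pixel columns grow to the right and rows downward; lengths in m; the calibration is good to about 2 mm. A picture is of the moment at which its call begins: read the wrist's pose just before it. calibration takes no time and is no camera call.
- job.hand_in(): hands the job in; it is judged then, once.
Trained networks look in the newest picture that a camera, given by its name, has taken for a name from the list of things; names that differ only in an ending like _2 or _b are one class to them, and where a whole thing is asked for, a point or a joint stands for the part that bears it (a point fixed in the world has none). Each returns a list of dicts, best first, with "conf" (0 to 1); they miss things now and then, are a little off and sometimes report something else, mostly with a low value. They report only what shows in the picture. A call takes as long as a camera call.
- find_in(label, camera): "pixel" ([column, row] in pixels, amid what is visible of it).
- silhouettes(label, camera): "pixels" (420x560 bool, what is visible of it) and "pixel" ([column, row] in pixels, amid what is visible of it).
The state is a dict: "t": time; "q": joint angles; "qvel": joint speeds; "effort": joint torques, N m; "ee_pos": TCP position; "tcp_rot": TCP orientation; "contact_force": force on the tool from outside, world axes, zero at the start; "wrist_torque": the same for the moment, N m; "finger_gap": finger opening in m; "gripper_force": force on a finger pad.
Only numpy, scipy, OpenCV 4.12 (cv2) and the standard library are available. Lean on these libraries where they do the work, as an engineer would, in place of code of your own. Each camera call takes 0.05 s, during which the arm holds its last target. There are 200 camera calls.

### The job

Take the black grip of the blue push block and, through its soft spring, drive the heavy steel slide with the flange adapter along the rail until its red pointer stands still inside the yellow band at the white line, never letting the slide reach the red stop just beyond. Bring the slide truly to rest there with the spring relaxed, let it stand for at least four seconds, then let go of the grip and leave everything standing still. Never touch the slide or the adapter with the robot, and leave the loose parts lying around alone.

Things in the scene. Friction and masses are not known exactly. Their poses are not given: they have to be found in the camera images.
- rail: Grey bench rail with two steel ways, 980 mm long along its own y axis, 110 mm wide, fixed to the cart. Origin: centre of its underside, on the cart top. Its y axis is the direction of travel, from push block to slide to stop (world +y, turned by up to 0.12 rad).
- grip (a point): Point to grasp on the push block: an upright black square post, 32 x 32 mm (sides along the rail's x and y), 66 mm tall, on the blue block (90 x 60 mm). The point lies on the post's axis, 115 mm above the cart top and 17 mm below the post's top; the blue block's top is at 66 mm.
- push_block (a joint): Travel of the push block along the rail, m, growing along the rail's y (towards the slide and the stop). Limits -0.08 and 0.46; starts at 0. About 2 N of friction: it stays where it is left.
- slide: Heavy steel slide, 100 x 160 mm (160 along the rail), 46 mm tall, with a dark cast flange adapter (90 mm diameter, 50 mm tall) bolted on top, up to 126 mm above the cart top. Origin: centre of its underside, 30 mm above the cart top. Runs only along the rail's y, almost free of friction. Nominal mass 6 kg, adapter included; the true mass is hidden, 0.65 to 1.45 times that.
- spring_hook (a point): Rear end of the slide, 80 mm behind its origin, where the brass coil spring from the push block is hooked; this spring alone drives the slide. It pushes and pulls alike: 1.5 N/m, damping in all 0.3 N s/m (period about 13 s, swings for minutes). Relaxed, as at the start, when the slide's origin is 340 mm ahead of the grip point along the rail's y; hard ends 200 mm either side of that.
- pointer (a point): Tip of the red pointer fin on the slide's +x side, 75 mm in rail x from the slide's centre line, same y as the slide's origin, 63 mm above the cart top.
- mark (a point): Point on the white line of the grey bracket on the rail's +x side, where the pointer tip should stand; axes as the rail's. A yellow band reaches 12 mm to either side of the line along y. The bracket sits 0.18 to 0.28 m ahead of the pointer's start. Its red stop with black rubber face stands across the rail: the slide's front touches it when the pointer is 45 mm past the line (+y).
- cover: Loose bystander: purple plastic coupler cover, open cup of 76 mm diameter, 50 mm tall, standing on the cart. Origin: centre of its underside. Leave alone.
- gland_nut: Loose bystander: green iron gland nut, hexagonal ring about 54 mm across flats, 32 mm tall. Origin: centre of its underside. Leave alone.
- washer_a: Loose bystander: copper crush washer, 52 mm outer diameter, 30 mm hole, 6 mm thick, flat on the cart. Origin: centre of its underside. Leave alone.
- washer_b: Loose bystander: second copper crush washer, same size. Leave alone.

How it is judged:
On the way:
1. the pointer stays inside the yellow band (12 mm either side of the line) with the slide slower than 15 mm/s for 4 s (y of pointer in the frame of mark between -0.012 and 0.012 m and linear speed of slide below 0.015 m/s), for 4 s.
At the end, for the whole second after the job is handed in: The red pointer is within 12 mm of the white line along the rail and the slide moves slower than 15 mm/s, after having stood so for 4 s without a break, with the grip released (all of step 1); the robot touches nothing.
It fails at once if the slide reaches the stop (pointer 43 mm past the line) (y of pointer in the frame of mark above 0.043 m).
It fails at once if the robot touches the slide or the adapter (contact force between any of the fingers, the arm and slide above 1 N).
It fails at once if a loose part is moved by more than 25 mm (distance of any of cover, gland_nut, washer_a, washer_b from where it was at the start of the episode above 0.025 m).
It also fails if it takes over 42 s, if anything falls off the work surface, if the arm or the gripper's body presses on something with over 40 N, if the wrist force passes 120 N, or if a joint passes its speed limit or range.

## Working session

There is one attempt and no reset: what is moved stays moved. The work goes in short steps, Python scripts to look and compute and a shell command to move; the robot and the scene stay as the last step left them, time stands still between calls to the robot, and variables do not carry over. Pictures are saved under pics/ and viewed, at most 10 in all, crops included, and the job is handed in when it is done.

```bash
ls; mkdir -p pics
cat > h.py <<'E'
import numpy as np,cv2
from rig import state,viewer,job,find_in,silhouettes
from scipy.spatial.transform import Rotation as R
def unproj(cam,px,d,c=None):
    c=c or viewer.calibration(cam);K=np.array(c["camera_matrix"])
    p=np.linalg.inv(K)@np.array([px[0],px[1],1.0])*d
    return np.array(c["rotation"])@p+np.array(c["origin"])
def atz(cam,px,z):
    c=viewer.calibration(cam);K=np.array(c["camera_matrix"])
    v=np.array(c["rotation"])@np.linalg.inv(K)@np.array([px[0],px[1],1.0]);o=np.array(c["origin"])
    return o+v*(z-o[2])/v[2]
def proj(cam,P):
    c=viewer.calibration(cam)
    p=np.array(c["camera_matrix"])@(np.array(c["rotation"]).T@(np.array(P)-np.array(c["origin"])));return p[:2]/p[2]
E
python3 - <<'E'
from h import *
s=state();print(s)
for n in("top","side"):
    im,d=viewer.capture(n);cv2.imwrite(f"pics/{n}0.png",im[:,:,::-1]);np.save(f"{n}0.npy",d)
    print(n,viewer.calibration(n))
    for l in("grip","push_block","slide","pointer","mark","rail","spring_hook"):
        for f in find_in(l,n)[:2]:
            p=np.round(f["pixel"]).astype(int);dd=d[p[1],p[0]]
            print(l,f["pixel"],round(f["conf"],2),np.round(unproj(n,f["pixel"],dd),3))
E
```

```text
pics
{'t': 0.0, 'q': array([ 1.56106696e+00,  3.59380901e-01,  1.10268646e-02, -3.48608353e-04,
       -1.22412662e+00, -2.88138952e-01]), 'qvel': array([ 0.00010934,  0.00050958,  0.00096259, -0.000197  , -0.00047508,
        0.00114142]), 'effort': array([-1.07615390e-04, -5.83323884e+01,  2.93425244e+01,  6.93693146e+00,
       -5.84886715e-03,  1.83672205e-05]), 'ee_pos': array([0.19796023, 0.64478676, 0.23035393]), 'tcp_rot': array([ 8.56757011e-04,  9.88920620e-01, -1.48442824e-01, -4.54445213e-05]), 'contact_force': array([-0.25861276, -0.38834183,  0.56043601]), 'wrist_torque': array([ 0.021329  , -0.04756094,  0.03601891]), 'gripper_force': 0.0, 'finger_gap': 0.08524931988514273}
top {'camera_matrix': array([[542.34376981,   0.        , 268.32937591],
       [  0.        , 542.34376981, 211.75949079],
       [  0.        ,   0.        ,   1.        ]]), 'origin': array([ 0.3421853, -0.0324595,  1.4106875]), 'rotation': array([-0.05576787,  0.70786836, -0.70270318,  0.04495074])}Traceback (most recent call last):
  File "<stdin>", line 9, in <module>
  File "h.py", line 7, in unproj
    return np.array(c["rotation"])@p+np.array(c["origin"])
           ~~~~~~~~~~~~~~~~~~~~~~~^~
ValueError: matmul: Input operand 1 has a mismatch in its core dimension 0, with gufunc signature (n?,k),(k,m?)->(n?,m?) (size 3 is different from 4)
```

Rotation is a quaternion (w,x,y,z).

```bash
sed -i 's/np.array(c\["rotation"\])/rot(c)/g' h.py
cat >> h.py <<'E'
def rot(c): 
    q=c["rotation"];return R.from_quat([q[1],q[2],q[3],q[0]]).as_matrix()
E
python3 - <<'E'
from h import *
for n in("top","side"):
    im,d=viewer.capture(n);cv2.imwrite(f"pics/{n}0.png",im[:,:,::-1]);np.save(f"{n}0.npy",d)
    print(n,viewer.calibration(n)["origin"])
    for l in("grip","push_block","slide","pointer","mark","rail","spring_hook"):
        for f in find_in(l,n)[:2]:
            p=np.round(f["pixel"]).astype(int);dd=d[p[1],p[0]]
            print(l,f["pixel"],round(f["conf"],2),np.round(unproj(n,f["pixel"],dd),3))
E
```

```text
top [ 0.3421853 -0.0324595  1.4106875]
grip [418.9, 217.1] 0.89 [ 0.518 -0.375  0.111]
push_block [417.5, 212.4] 0.7 [ 0.53  -0.372  0.107]
push_block [178.7, 169.0] 0.2 [0.649 0.223 0.039]
slide [292.7, 206.5] 0.93 [ 0.539 -0.07   0.128]
pointer [292.9, 210.2] 0.94 [ 0.536 -0.072  0.091]
pointer [178.4, 167.1] 0.66 [0.651 0.221 0.055]
mark [178.5, 166.7] 0.73 [0.652 0.22  0.055]
rail [288.8, 210.7] 0.71 [ 0.53  -0.061  0.125]
spring_hook [293.4, 209.2] 0.74 [ 0.533 -0.072  0.127]
side [ 0.5115642  -0.62725418  0.65009009]
grip [272.2, 395.6] 0.82 [ 0.532 -0.406  0.122]
push_block [270.1, 397.1] 0.64 [ 0.529 -0.407  0.12 ]
slide [273.2, 247.7] 0.97 [ 0.555 -0.107  0.076]
slide [207.9, 209.2] 0.27 [0.413 0.088 0.008]
pointer [272.2, 242.7] 0.96 [ 0.554 -0.095  0.078]
mark [306.1, 155.9] 0.67 [0.666 0.233 0.052]
mark [216.4, 174.1] 0.19 [0.431 0.195 0.031]
rail [269.9, 299.2] 0.57 [ 0.542 -0.207  0.05 ]
spring_hook [268.5, 248.2] 0.8 [ 0.546 -0.106  0.075]
```

View pics/top0.png

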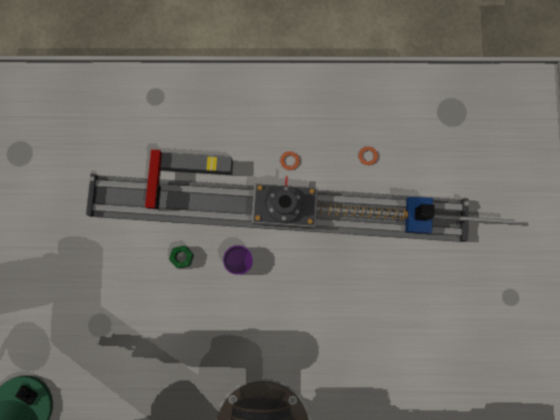

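View pics/side0.png

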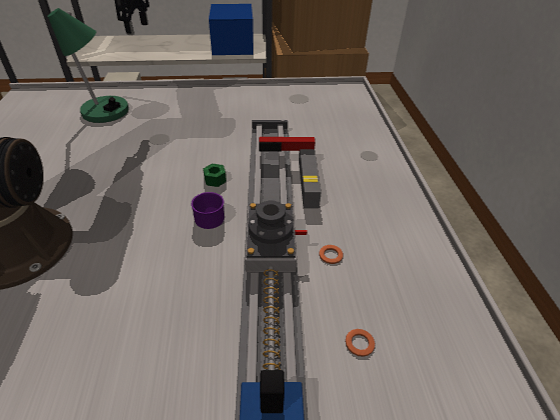

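Run:
```python
from h import *
im=cv2.imread("pics/top0.png");d=np.load("top0.npy")
hsv=cv2.cvtColor(im,cv2.COLOR_BGR2HSV)
cv2.imwrite("pics/crop0.png",cv2.resize(im[140:250,80:540],None,fx=1.73,fy=1.73,interpolation=cv2.INTER_CUBIC))
def blob(m,name):
    n,l,s,c=cv2.connectedComponentsWithStats(m.astype(np.uint8))
    for i in range(1,n):
        if s[i,4]>12:
            print(name,s[i],np.round(c[i],1),"z",round(float(np.median([unproj("top",(x,y),d[y,x])[2] for y,x in np.argwhere(l==i)[::3]])),3))
H,S,V=cv2.split(hsv)
roi=np.zeros_like(H,bool);roi[140:270,80:540]=1
blob(roi&((H<8)|(H>172))&(S>150)&(V>60),"red")
blob(roi&(H>22)&(H<35)&(S>140),"yellow")
blob(roi&(H>100)&(H<130)&(S>140),"blue")
for p in [(460,219),(480,220),(500,221),(515,222),(350,120),(200,290),(424,211),(428,208),(412,225),(222,160),(100,180),(465,205),(215,195),(285,205),(275,190)]: print(p,np.round(unproj("top",p,d[p[1],p[0]]),3))
```

```text
red [145 150  16  58 553] [152.5 178.8] z 0.077
yellow [207 157   5  14  48] [208.5 162.9] z 0.054
yellow [212 157   5  14  54] [214.  163.6] z 0.053
blue [406 197  27  35 606] [417.1 215.5] z 0.067
(460, 219) [ 0.522 -0.494  0.048]
(480, 220) [ 0.519 -0.541  0.055]
(500, 221) [ 0.518 -0.594  0.047]
(515, 222) [ 0.521 -0.651  0.003]
(350, 120) [ 0.796 -0.228 -0.004]
(200, 290) [ 0.34   0.165 -0.002]
(424, 211) [ 0.53  -0.382  0.131]
(428, 208) [ 0.537 -0.391  0.134]
(412, 225) [ 0.505 -0.369  0.063]
(222, 160) [0.67  0.109 0.057]
(100, 180) [0.622 0.43  0.028]
(465, 205) [ 0.56  -0.512  0.037]
(215, 195) [0.586 0.13  0.013]
(285, 205) [ 0.542 -0.052  0.13 ]
(275, 190) [ 0.586 -0.027  0.093]
```

View pics/crop0.png

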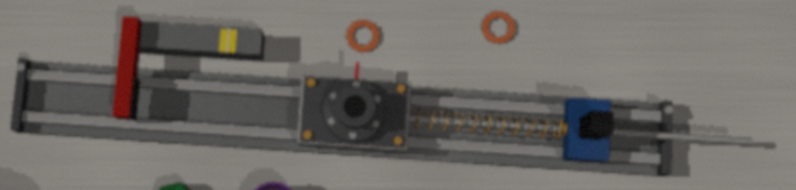

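```bash
cat >> h.py <<'E'
def cloud(cam,d):
    c=viewer.calibration(cam);K=np.array(c["camera_matrix"])
    v,u=np.mgrid[:d.shape[0],:d.shape[1]]
    P=np.stack([(u-K[0,2])/K[0,0]*d,(v-K[1,2])/K[1,1]*d,d],-1)
    return P@rot(c).T+np.array(c["origin"])
E
python3 - <<'E'
from h import *
im=cv2.imread("pics/top0.png");d=np.load("top0.npy");P=cloud("top",d)
H,S,V=cv2.split(cv2.cvtColor(im,cv2.COLOR_BGR2HSV))
a=atz("top",(89.8,194.9),.035);b=atz("top",(466,219.2),.035)
th=np.arctan2(-(a-b)[0],(a-b)[1]);print("railends",a,b,np.linalg.norm(a-b),"th",th)
x,y,z=P[...,0],P[...,1],P[...,2];ok=d>0
def rect(m,n):
    q=P[m][:,:2].astype(np.float32);r=cv2.minAreaRect(q);print(n,len(q),q.mean(0),np.median(P[m][:,2]),r)
rect(ok&(z>.085)&(z<.14)&(y>-.16)&(y<.06)&(abs(x-.545)<.1)&(z<.1),"slidetop-ish")
rect(ok&(z>.066)&(z<.14)&(y>-.16)&(y<.06)&(abs(x-.545)<.1),"slide")
rect(ok&(z>.118)&(z<.14)&(y>-.16)&(y<.06)&(abs(x-.545)<.1),"adapter")
rect(ok&(z>.12)&(z<.15)&(y<-.3)&(abs(x-.53)<.1),"post")
rect((H>100)&(H<130)&(S>140)&ok&(z>.055)&(y<-.3)&(y>-.5),"blue")
red=((H<8)|(H>172))&(S>110)&(V>60)&(y>-.12)&(y<.05)&(x>.59)&(x<.63)
pts=np.argwhere(red);print("pointer px",pts[:,::-1].tolist())
for p in [(286.3,176.5),(211.6,162.3),(211.6,157),(211.6,170)]: print(p,atz("top",p,.063),atz("top",p,.055))
for p,n in [((284,204),"bore")]: print(n,atz("top",p,.126))
E
```

```text
railends [0.58075023 0.45175442 0.035     ] [ 0.52360486 -0.51361588  0.035     ] 0.9670601939269922 th -0.05912628990718697
slidetop-ish 567 [ 0.5477203  -0.05169719] 0.09297347886100726 ((0.5522431135177612, -0.06420968472957611), (0.11336033791303635, 0.0891890898346901), 86.8204574584961)
slide 2496 [ 0.5499969  -0.05105297] 0.0795031305686652 ((0.5647169947624207, -0.05189289152622223), (0.1599978506565094, 0.12397070974111557), 86.18222045898438)
adapter 452 [ 0.5525499  -0.05089357] 0.12675355410211087 ((0.5522071123123169, -0.050559528172016144), (0.05649501085281372, 0.05523734539747238), 0.514323890209198)
post 201 [ 0.5314324  -0.38895068] 0.13185557381619217 ((0.5317369103431702, -0.3896644413471222), (0.03347737714648247, 0.03153828904032707), 88.38703155517578)
blue 570 [ 0.5280955 -0.3827931] 0.0665016657702463 ((0.5307448506355286, -0.388591468334198), (0.05925866961479187, 0.08739233016967773), 85.95445251464844)
pointer px [[286, 177], [286, 178], [286, 179], [286, 180], [285, 181], [286, 181], [285, 182], [286, 182], [285, 183], [286, 183], [285, 184], [286, 184], [286, 185]]
(286.3, 176.5) [ 0.62607493 -0.05574409  0.063     ] [ 0.62776013 -0.05588231  0.055     ]
(211.6, 162.3) [0.66196901 0.13465345 0.063     ] [0.66386727 0.13564545 0.055     ]
(211.6, 157) [0.67581137 0.13497559 0.063     ] [0.67779181 0.1359695  0.055     ]
(211.6, 170) [0.64192851 0.13418707 0.063     ] [0.64370782 0.1351763  0.055     ]
bore [ 0.54554817 -0.0493908   0.126     ]
```

```bash
python3 -m creep '[0.25,0.15,0,0,0,-0.04,1, 0.5,0.3,0,0,0,-0.08,1, 0.75,0.45,0,0,0,-0.12,1, 1,0.6,0,0,0,-0.158,1]'
python3 -m creep '[0.28,0.28,0,0,0,0,1, 0.56,0.56,0,0,0,0,1, 0.84,0.84,0,0,0,0,1, 1,1,0,0,0,0,1]'
python3 -m creep '[0.28,0.28,0,0,0,0,1, 0.56,0.56,0,0,0,0,1, 0.84,0.84,0,0,0,0,1, 1,1,0,0,0,0,1]'
cat > st.py <<'E'
from h import *
s=state();q=s["tcp_rot"];M=R.from_quat([q[1],q[2],q[3],q[0]]).as_matrix()
g=np.array([.5317,-.3890,.090])
print(s["t"],np.round(s["ee_pos"],4),"q",np.round(s["q"],2),"x-angle",np.arctan2(M[1,0],M[0,0]),"z",M[:,2].round(3),"to grip in tool",np.round(M.T@(g-s["ee_pos"]),4), s["contact_force"].round(1),s["finger_gap"])
E
python3 st.py
```

```text
t: 1.23
ee_pos: [0.2766, 0.5576, 0.2313]
tcp_rot: [0.0, 1.0, -0.029, 0.0]
contact_force: [-0.4, 0.6, -0.2]
finger_gap: 0.0859
gripper_force: 0.0
t: 1.57
ee_pos: [0.3715, 0.4499, 0.2317]
tcp_rot: [-0.0, 1.0, -0.031, 0.0]
contact_force: [-0.1, 0.4, 0.9]
finger_gap: 0.0849
gripper_force: 0.0
t: 1.9
ee_pos: [0.4652, 0.3441, 0.2316]
tcp_rot: [-0.0, 1.0, -0.031, 0.0]
contact_force: [0.1, 0.3, -0.2]
finger_gap: 0.0855
gripper_force: 0.0
1.9 [0.4652 0.3441 0.2316] q [ 0.97  0.2  -0.21  0.   -1.16  0.53] x-angle -0.06201080923855265 z [ 0.  0. -1.] to grip in tool [0.1117 0.7276 0.1416] [ 0.1  0.3 -0.2] 0.08545252336511446
```

```bash
python3 -m creep '[0.28,0.28,0,0,0,0,1, 0.56,0.56,0,0,0,0,1, 0.84,0.84,0,0,0,0,1, 1,1,0,0,0,0,1]' >/dev/null
python3 -m creep '[0.05,0.34,0,0,0,0,1, 0.1,0.68,0,0,0,0,1, 0.12,1,0,0,0,0,1]' >/dev/null
python3 -m creep '[0,0.34,0,0,0,0,1, 0,0.68,0,0,0,0,1, 0,1,0,0,0,0,1]' >/dev/null
python3 -m creep '[0,0.34,0,0,0,0,1, 0,0.68,0,0,0,0,1, 0,1,0,0,0,0,1]' >/dev/null
python3 -m creep '[0,0.34,0,0,0,0,1, 0,0.68,0,0,0,0,1, 0,1,0,0,0,0,1]' >/dev/null
python3 -m creep '[0,0.34,0,0,0,0,1, 0,0.68,0,0,0,0,1, 0,1,0,0,0,0,1]' >/dev/null
python3 -m creep '[0,0.34,0,0,0,0,1, 0,0.68,0.2,0,0,0,1, 0,1,0.4,0,0,0,1]' >/dev/null
python3 -m creep '[0,0.16,0.15,0,0,0,1, 0,0.28,0.2,0,0,0,1, 0,0.28,0.2,0,0,0,1]'
python3 st.py
```

```text
t: 3.98
ee_pos: [0.5299, -0.3883, 0.1693]
tcp_rot: [-0.0, 1.0, -0.031, -0.002]
contact_force: [0.7, 0.7, 0.8]
finger_gap: 0.0851
gripper_force: 0.0
3.9833 [ 0.5299 -0.3883  0.1693] q [-0.34  0.37 -0.11  0.   -1.09  1.84] x-angle -0.06294620908572982 z [-0.003  0.001 -1.   ] to grip in tool [0.0021 0.0006 0.0793] [0.7 0.7 0.8] 0.0851310381895837
```

```bash
python3 -m creep '[0.01,0,0.3,0,0,0,1, 0.02,0.01,0.6,0,0,0,1, 0.02,0.01,0.79,0,0,0,1, 0.02,0.01,0.79,0,0,0,1, 0.02,0.01,0.79,0,0,0,-1, 0.02,0.01,0.79,0,0,0,-1, 0.02,0.01,0.79,0,0,0,-1, 0.02,0.01,0.79,0,0,0,-1, 0.02,0.01,0.79,0,0,0,-1]'
python3 st.py
cat > tr.py <<'E'
from h import *
import json,os
u=np.array([.061,.99814]);MARK=.1758
s=state();im,d=viewer.capture("top");P=cloud("top",d);x,y,z=P[...,0],P[...,1],P[...,2]
cs=P[...,:2]@u;cv=P[...,0]*u[1]-P[...,1]*u[0]
L=json.load(open("log.json")) if os.path.exists("log.json") else []
est=(L[-1][2] if L else -.017)
m=(d>0)&(z>.118)&(z<.14)&(abs(cv-.554)<.05)&(abs(cs-est)<.075)
q=P[m][:,:2].astype(np.float32)
r=cv2.minAreaRect(q)[0]@u
sl=float(r)
# mask-mean estimate too; grip s from TCP
g=float(s["ee_pos"][:2]@u)
L.append([s["t"],g,sl]);json.dump(L,open("log.json","w"))
cv2.imwrite("last.png",im[:,:,::-1])
print("t %.2f grip %.4f slide %.4f mean %.4f n %d  err-to-mark %.4f  spring %.4f"%(s["t"],g,sl,float(q.mean(0)@u),len(q),sl-MARK,g+.34-sl))
E
python3 tr.py
```

```text
t: 4.73
ee_pos: [0.5341, -0.3884, 0.0945]
tcp_rot: [0.001, 1.0, -0.03, 0.001]
contact_force: [-0.7, 0.2, 4.9]
finger_gap: 0.0314
gripper_force: 61.2
4.7333 [ 0.5341 -0.3884  0.0945] q [-0.33  0.44 -0.19  0.   -0.93  1.84] x-angle -0.06024387483804846 z [ 0.003 -0.002 -1.   ] to grip in tool [-0.0024  0.0008  0.0045] [-0.7  0.2  4.9] 0.031394508109523975
t 4.73 grip -0.3551 slide -0.0169 mean -0.0172 n 452  err-to-mark -0.1927  spring 0.0018
```

```bash
python3 -m creep '[0,-0.25,0,0,0,0,-1, 0,-0.5,0,0,0,0,-1, 0,-0.75,0,0,0,0,-1, 0,-1,0,0,0,0,-1]'; python3 tr.py
python3 -m creep '[0,-0.04,0,0,0,0,-1, 0,-0.04,0,0,0,0,-1, 0,-0.04,0,0,0,0,-1, 0,-0.04,0,0,0,0,-1, 0,-0.04,0,0,0,0,-1, 0,-0.04,0,0,0,0,-1]' >/dev/null; python3 tr.py
python3 -m creep '[0,0,0,0,0,0,-1, 0,0,0,0,0,0,-1, 0,0,0,0,0,0,-1, 0,0,0,0,0,0,-1, 0,0,0,0,0,0,-1, 0,0,0,0,0,0,-1]' >/dev/null; python3 tr.py
python3 -m creep '[0,0,0,0,0,0,-1, 0,0,0,0,0,0,-1, 0,0,0,0,0,0,-1, 0,0,0,0,0,0,-1, 0,0,0,0,0,0,-1, 0,0,0,0,0,0,-1]'; python3 tr.py
```

```text
t: 5.12
ee_pos: [0.5402, -0.2882, 0.0945]
tcp_rot: [0.001, 1.0, -0.03, 0.002]
contact_force: [1.1, -3.9, 4.7]
finger_gap: 0.0317
gripper_force: 61.4
t 5.12 grip -0.2548 slide 0.0016 mean -0.0017 n 103  err-to-mark -0.1742  spring 0.0837
t 5.67 grip -0.2508 slide 0.0076 mean 0.0053 n 127  err-to-mark -0.1682  spring 0.0816
t 6.22 grip -0.2509 slide 0.0156 mean 0.0147 n 269  err-to-mark -0.1602  spring 0.0735
t: 6.77
ee_pos: [0.5405, -0.2844, 0.0944]
tcp_rot: [0.0, 1.0, -0.03, 0.002]
contact_force: [-0.8, 1.9, 9.3]
finger_gap: 0.0315
gripper_force: 62.1
t 6.77 grip -0.2509 slide 0.0294 mean 0.0308 n 403  err-to-mark -0.1464  spring 0.0597
```

View last.png

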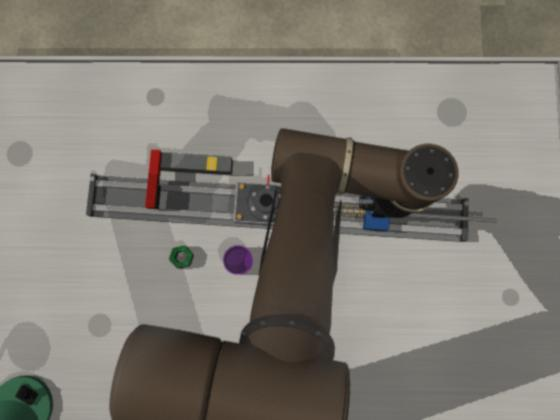

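```bash
cat > fit.py <<'E'
import json,sys,numpy as np
from scipy.optimize import least_squares
L=np.array(json.load(open("log.json")));OFF=.3382
skip=3
def sim(m,c,T,gt=None):
    # grip history: linear interp of log
    t0=L[0,0];n=int((T[-1]-t0)/.005)+1;x=L[0,2];v=0;X=[];dt=.005;ts=t0+dt*np.arange(n+1)
    G=np.interp(ts,*GH)+OFF; V=np.gradient(G,dt)
    xs=[x];vs=[0]
    for i in range(n):
        a=(1.5*(G[i]-x)+c*(KR*V[i]-v))/m;v+=a*dt;x+=v*dt;xs.append(x);vs.append(v)
    return np.interp(T,ts,xs),np.interp(T,ts,vs),ts,np.array(xs),np.array(vs)
GH=(L[:,0],L[:,1])
for KR in (0,1):
    w=np.ones(len(L));w[1:1+skip]=.15
    f=lambda p:w*(sim(p[0],.3,L[:,0])[0]-L[:,2])
    r=least_squares(f,[6],bounds=([3.9],[8.7]),diff_step=1e-3);m=r.x[0]
    x,v,*_=sim(m,.3,L[:,0]);print("KR",KR,"m",m,"rms",np.sqrt(np.mean(r.fun**2)),"res",np.round(x-L[:,2],4)[-5:],"x",x[-1],"v",v[-1])
    T=L[-1,0]+np.arange(0,9,.5);x,v,ts,xs,vs=sim(m,.3,T)
    i=np.argmax(xs);print("peak",xs[i],"at",ts[i],"err",xs[i]-.1758)
E
python3 fit.py
```

```text
KR 0 m 4.986540108586571 rms 0.0017057407572405813 res [ 0.     -0.0177 -0.0162 -0.0084  0.0002] x 0.029577358404388486 v 0.04537994017088771
peak 0.17471599017226067 at 10.6783 err -0.0010840098277393462
KR 1 m 6.127390713289671 rms 0.0015450981539543317 res [ 0.     -0.0169 -0.0141 -0.0067  0.0002] x 0.029574723500305534 v 0.041427540748132825
peak 0.17669658256220125 at 11.0983 err 0.0008965825622012369
```

```bash
python3 -m creep '[0,0,0,0,0,0,-1, 0,0,0,0,0,0,-1, 0,0,0,0,0,0,-1, 0,0,0,0,0,0,-1, 0,0,0,0,0,0,-1, 0,0,0,0,0,0,-1]' >/dev/null; python3 tr.py
python3 -m creep '[0,0,0,0,0,0,-1, 0,0,0,0,0,0,-1, 0,0,0,0,0,0,-1, 0,0,0,0,0,0,-1, 0,0,0,0,0,0,-1, 0,0,0,0,0,0,-1]' >/dev/null; python3 tr.py
python3 -m creep '[0,0,0,0,0,0,-1, 0,0,0,0,0,0,-1, 0,0,0,0,0,0,-1, 0,0,0,0,0,0,-1, 0,0,0,0,0,0,-1, 0,0,0,0,0,0,-1]' >/dev/null; python3 tr.py
python3 -m creep '[0,0,0,0,0,0,-1, 0,0,0,0,0,0,-1, 0,0,0,0,0,0,-1, 0,0,0,0,0,0,-1, 0,0,0,0,0,0,-1, 0,0,0,0,0,0,-1]' >/dev/null; python3 tr.py; python3 fit.py
```

```text
t 7.32 grip -0.2509 slide 0.0531 mean 0.0535 n 452  err-to-mark -0.1227  spring 0.0360
t 7.87 grip -0.2509 slide 0.0806 mean 0.0806 n 450  err-to-mark -0.0952  spring 0.0086
t 8.42 grip -0.2509 slide 0.1079 mean 0.1077 n 456  err-to-mark -0.0679  spring -0.0188
t 8.97 grip -0.2509 slide 0.1332 mean 0.1327 n 452  err-to-mark -0.0426  spring -0.0440
KR 0 m 5.272849083896932 rms 0.00149118311436361 res [-0.002   0.      0.0004  0.0005  0.0002] x 0.13335342226629265 v 0.041631072350822855
peak 0.17514714122562025 at 10.8383 err -0.0006528587743797609
KR 1 m 6.019843272346665 rms 0.0015047996544080306 res [ 0.0009  0.0019  0.0007 -0.0006 -0.0019] x 0.13129029017620847 v 0.040424023697526026
peak 0.17657525898510626 at 11.0433 err 0.0007752589851062475
```

```bash
python3 -m creep '[0,0,0,0,0,0,-1, 0,0,0,0,0,0,-1, 0,0,0,0,0,0,-1, 0,0,0,0,0,0,-1, 0,0,0,0,0,0,-1, 0,0,0,0,0,0,-1, 0,0,0,0,0,0,-1, 0,0,0,0,0,0,-1, 0,0,0,0,0,0,-1, 0,0,0,0,0,0,-1, 0,0,0,0,0,0,-1, 0,0,0,0,0,0,-1]' >/dev/null; python3 tr.py; python3 fit.py
```

```text
t 10.02 grip -0.2509 slide 0.1678 mean 0.1675 n 447  err-to-mark -0.0080  spring -0.0787
KR 0 m 5.261808759812906 rms 0.0014576161989994683 res [ 0.0002  0.0005  0.0007  0.0004 -0.0011] x 0.16676124446093857 v 0.0203613656804701
peak 0.17513159857128596 at 10.833300000000001 err -0.0006684014287140494
KR 1 m 5.985874361170217 rms 0.001668563830160095 res [ 0.0022  0.0012 -0.0001 -0.0014 -0.0026] x 0.16523886805952887 v 0.022191122465671176
peak 0.17653733648950926 at 11.023299999999999 err 0.0007373364895092438
```

Now 10.07; wait 7 rows, then ramp +88 mm in 4 rows.

```bash
python3 -m creep '[0,0,0,0,0,0,-1, 0,0,0,0,0,0,-1, 0,0,0,0,0,0,-1, 0,0,0,0,0,0,-1, 0,0,0,0,0,0,-1, 0,0,0,0,0,0,-1, 0,0,0,0,0,0,-1, 0,-0.22,0,0,0,0,-1, 0,-0.44,0,0,0,0,-1, 0,-0.66,0,0,0,0,-1, 0,-0.88,0,0,0,0,-1, 0,-0.88,0,0,0,0,-1]'; python3 tr.py
python3 -m creep '[0,0,0,0,0,0,-1, 0,0,0,0,0,0,-1, 0,0,0,0,0,0,-1, 0,0,0,0,0,0,-1, 0,0,0,0,0,0,-1, 0,0,0,0,0,0,-1]' >/dev/null; python3 tr.py
python3 -m creep '[0,0,0,0,0,0,-1, 0,0,0,0,0,0,-1, 0,0,0,0,0,0,-1, 0,0,0,0,0,0,-1, 0,0,0,0,0,0,-1, 0,0,0,0,0,0,-1]' >/dev/null; python3 tr.py
```

```text
t: 11.07
ee_pos: [0.546, -0.1939, 0.0944]
tcp_rot: [0.0, 1.0, -0.029, 0.002]
contact_force: [-1.6, 1.3, 8.2]
finger_gap: 0.0316
gripper_force: 62.2
t 11.07 grip -0.1602 slide 0.1816 mean 0.1811 n 454  err-to-mark 0.0058  spring -0.0018
t 11.62 grip -0.1627 slide 0.1858 mean 0.1854 n 453  err-to-mark 0.0100  spring -0.0085
t 12.17 grip -0.1627 slide 0.1889 mean 0.1886 n 450  err-to-mark 0.0131  spring -0.0116
```

```bash
python3 -m creep '[0,0,0,0,0,0,-1, 0,0,0,0,0,0,-1, 0,0,0,0,0,0,-1, 0,0,0,0,0,0,-1]' >/dev/null; python3 tr.py
cat > fit2.py <<'E'
import numpy as np,json
from scipy.optimize import least_squares
L=np.array(json.load(open("log.json")))
# grip history with the ramps' true timing
gt=[];gx=[]
RA=json.load(open("ramps.json")) # [t0,t1,g0,g1]
for r in RA: gt+=[r[0],r[1]];gx+=[r[2],r[3]]
def sim(p,T,t0=L[0,0]):
    m,c,off=p;dt=.005;ts=np.arange(t0,T[-1]+.02,dt);G=np.interp(ts,gt,gx)+off;x=L[0,2];v=0;xs=[];vs=[]
    for g in G:
        xs.append(x);vs.append(v);v+=(1.5*(g-x)-c*v)/m*dt;x+=v*dt
    return np.interp(T,ts,xs),np.interp(T,ts,vs)
w=np.ones(len(L));w[1:4]=.1
if __name__=="__main__":
    r=least_squares(lambda p:w*(sim(p,L[:,0])[0]-L[:,2]),[5.3,.3,.338],x_scale=[1,.1,.01],diff_step=1e-3,bounds=([3.9,.15,.33],[8.7,.45,.346]))
    print("m,c,off",r.x,"res mm",np.round(1000*(sim(r.x,L[:,0])[0]-L[:,2]),1))
    T=L[-1,0]+np.arange(0,7,.5);x,v=sim(r.x,T)
    for a in zip(T,x-.1758,v):print(np.round(a,4))
    json.dump(list(r.x),open("par.json","w"))
E
echo '[[4.78,5.13,-0.3551,-0.2548],[5.17,5.26,-0.2548,-0.2509],[10.68,11.06,-0.2509,-0.1627]]' > ramps.json; python3 fit2.py
```

```text
t 12.55 grip -0.1627 slide 0.1907 mean 0.1906 n 457  err-to-mark 0.0149  spring -0.0134
m,c,off [5.68304226 0.44999687 0.34597845] res mm [  0.  -17.8 -16.9 -10.1  -2.8  -1.   -0.7  -0.4   0.    1.7   1.7   0.
  -0.8  -1.3]
[1.255e+01 1.370e-02 3.100e-03]
[1.305e+01 1.500e-02 2.100e-03]
[1.355e+01 1.570e-02 1.000e-03]
[ 1.405e+01  1.590e-02 -1.000e-04]
[ 1.455e+01  1.560e-02 -1.200e-03]
[ 1.505e+01  1.470e-02 -2.200e-03]
[ 1.555e+01  1.340e-02 -2.900e-03]
[ 1.605e+01  1.180e-02 -3.500e-03]
[ 1.655e+01  1.000e-02 -3.800e-03]
[ 1.705e+01  8.000e-03 -3.900e-03]
[ 1.755e+01  6.200e-03 -3.700e-03]
[ 1.805e+01  4.400e-03 -3.200e-03]
[ 1.855e+01  3.000e-03 -2.600e-03]
[ 1.905e+01  1.800e-03 -1.800e-03]
```

```bash
cat > ctl.py <<'E'
import runpy;runpy.run_path("tr.py")
import json,numpy as np,sys
L=np.array(json.load(open("log.json")));M,C,OFF,MARK=5.5,.3,.3395,.1758
N=int(sys.argv[1]) if len(sys.argv)>1 else 5
Q=L[-N:];T=Q[:,0]
def sim(x,v,off):
    ts=np.arange(T[0],T[-1]+1e-6,.005);xs=[];vs=[]
    G=Q[np.minimum(np.searchsorted(T,ts-.12),N-1),1]  # grip steps just after the previous sample
    for g in G:
        xs.append(x);vs.append(v);v+=(1.5*(g+off-x)-C*v)/M*.005;x+=v*.005
    return np.interp(T,ts,xs),np.interp(T,ts,vs)
b=sim(0,0,OFF);A=np.stack([sim(1,0,OFF)[0]-b[0],sim(0,1,OFF)[0]-b[0],(sim(0,0,OFF+1)[0]-b[0])],1)
# prior sigma: off +-4mm, meas 0.7mm
Aw=np.vstack([A/.0007,[0,0,1/.004]]);yw=np.r_[(Q[:,2]-b[0])/.0007,0]
p=np.linalg.lstsq(Aw,yw,rcond=None)[0];x,v=sim(p[0],p[1],OFF+p[2]);x,v=x[-1],v[-1];off=OFF+p[2]
e=x-MARK;r=-2.7*v-1.0*e
print("  e %.1f mm v %.1f mm/s off %.4f | PD move grip %.1f mm ; relax-at-mark move %.1f mm"%(e*1e3,v*1e3,off,1e3*(MARK+r-off-L[-1,1]),1e3*(MARK-off-L[-1,1])))
E
python3 -m creep '[0,0.14,0,0,0,0,-1, 0,0.28,0,0,0,0,-1, 0,0.28,0,0,0,0,-1, 0,0.28,0,0,0,0,-1, 0,0.28,0,0,0,0,-1, 0,0.28,0,0,0,0,-1]' >/dev/null; python3 ctl.py
```

```text
t 13.10 grip -0.1915 slide 0.1916 mean 0.1911 n 454  err-to-mark 0.0158  spring -0.0431
  e 15.7 mm v -1.8 mm/s off 0.3400 | PD move grip 16.4 mm ; relax-at-mark move 27.3 mm
```

```bash
python3 -m creep '[0,-0.1,0,0,0,0,-1, 0,-0.12,0,0,0,0,-1, 0,-0.12,0,0,0,0,-1, 0,-0.12,0,0,0,0,-1, 0,-0.12,0,0,0,0,-1]' >/dev/null; python3 ctl.py
```

```text
t 13.57 grip -0.1787 slide 0.1896 mean 0.1896 n 455  err-to-mark 0.0138  spring -0.0282
  e 13.8 mm v -5.9 mm/s off 0.3399 | PD move grip 16.7 mm ; relax-at-mark move 14.6 mm
```

```bash
python3 -m creep '[0,-0.1,0,0,0,0,-1, 0,-0.16,0,0,0,0,-1, 0,-0.16,0,0,0,0,-1, 0,-0.16,0,0,0,0,-1, 0,-0.16,0,0,0,0,-1]' >/dev/null; python3 ctl.py
```

```text
t 14.03 grip -0.1626 slide 0.1873 mean 0.1866 n 456  err-to-mark 0.0115  spring -0.0098
  e 11.1 mm v -7.1 mm/s off 0.3407 | PD move grip 5.6 mm ; relax-at-mark move -2.3 mm
```

```bash
python3 -m creep '[0,-0.05,0,0,0,0,-1, 0,-0.05,0,0,0,0,-1, 0,-0.05,0,0,0,0,-1, 0,-0.05,0,0,0,0,-1, 0,-0.05,0,0,0,0,-1, 0,-0.05,0,0,0,0,-1]' >/dev/null; python3 ctl.py
```

```text
t 14.58 grip -0.1577 slide 0.1832 mean 0.1831 n 453  err-to-mark 0.0074  spring -0.0009
  e 7.3 mm v -7.2 mm/s off 0.3407 | PD move grip 4.8 mm ; relax-at-mark move -7.3 mm
```

```bash
python3 -m creep '[0,-0.04,0,0,0,0,-1, 0,-0.04,0,0,0,0,-1, 0,-0.04,0,0,0,0,-1, 0,-0.04,0,0,0,0,-1, 0,-0.04,0,0,0,0,-1, 0,-0.04,0,0,0,0,-1]' >/dev/null; python3 ctl.py
```

```text
t 15.13 grip -0.1537 slide 0.1797 mean 0.1794 n 452  err-to-mark 0.0039  spring 0.0066
  e 3.8 mm v -6.2 mm/s off 0.3403 | PD move grip 2.2 mm ; relax-at-mark move -10.7 mm
```

```bash
python3 -m creep '[0,-0.02,0,0,0,0,-1, 0,-0.02,0,0,0,0,-1, 0,-0.02,0,0,0,0,-1, 0,-0.02,0,0,0,0,-1, 0,-0.02,0,0,0,0,-1, 0,-0.02,0,0,0,0,-1]' >/dev/null; python3 ctl.py 6
```

```text
t 15.68 grip -0.1520 slide 0.1771 mean 0.1767 n 448  err-to-mark 0.0013  spring 0.0110
  e 1.2 mm v -4.2 mm/s off 0.3411 | PD move grip -3.1 mm ; relax-at-mark move -13.3 mm
```

```bash
python3 -m creep '[0,0.03,0,0,0,0,-1, 0,0.03,0,0,0,0,-1, 0,0.03,0,0,0,0,-1, 0,0.03,0,0,0,0,-1, 0,0.03,0,0,0,0,-1, 0,0.03,0,0,0,0,-1]' >/dev/null; python3 ctl.py 6
```

```text
t 16.23 grip -0.1550 slide 0.1740 mean 0.1743 n 456  err-to-mark -0.0018  spring 0.0110
  e -1.5 mm v -3.5 mm/s off 0.3384 | PD move grip 3.4 mm ; relax-at-mark move -7.6 mm
```

```bash
python3 -m creep '[0,-0.02,0,0,0,0,-1, 0,-0.02,0,0,0,0,-1, 0,-0.02,0,0,0,0,-1, 0,-0.02,0,0,0,0,-1, 0,-0.02,0,0,0,0,-1, 0,-0.02,0,0,0,0,-1]' >/dev/null; python3 ctl.py 7
```

```text
t 16.78 grip -0.1530 slide 0.1756 mean 0.1741 n 442  err-to-mark -0.0002  spring 0.0114
  e -1.1 mm v 0.0 mm/s off 0.3420 | PD move grip -12.2 mm ; relax-at-mark move -13.2 mm
```

```bash
python3 -m creep '[0,0.12,0,0,0,0,-1, 0,0.12,0,0,0,0,-1, 0,0.12,0,0,0,0,-1, 0,0.12,0,0,0,0,-1, 0,0.12,0,0,0,0,-1, 0,0.12,0,0,0,0,-1]' >/dev/null; python3 ctl.py 7
python3 -m creep '[0,0,0,0,0,0,-1, 0,0,0,0,0,0,-1, 0,0,0,0,0,0,-1, 0,0,0,0,0,0,-1, 0,0,0,0,0,0,-1, 0,0,0,0,0,0,-1]' >/dev/null; python3 ctl.py 7
python3 -m creep '[0,0,0,0,0,0,-1, 0,0,0,0,0,0,-1, 0,0,0,0,0,0,-1, 0,0,0,0,0,0,-1, 0,0,0,0,0,0,-1, 0,0,0,0,0,0,-1]' >/dev/null; python3 ctl.py 7
```

```text
t 17.33 grip -0.1654 slide 0.1727 mean 0.1727 n 452  err-to-mark -0.0031  spring 0.0020
  e -2.3 mm v -0.5 mm/s off 0.3398 | PD move grip 5.0 mm ; relax-at-mark move 1.4 mm
t 17.88 grip -0.1653 slide 0.1724 mean 0.1718 n 449  err-to-mark -0.0034  spring 0.0023
  e -3.2 mm v -1.1 mm/s off 0.3380 | PD move grip 9.4 mm ; relax-at-mark move 3.1 mm
t 18.43 grip -0.1653 slide 0.1716 mean 0.1715 n 453  err-to-mark -0.0042  spring 0.0030
  e -4.1 mm v -1.4 mm/s off 0.3371 | PD move grip 11.9 mm ; relax-at-mark move 4.0 mm
```

Run:
```python
from h import *
u=np.array([.061,.99814])
im=cv2.imread("last.png");H,S,V=cv2.split(cv2.cvtColor(im,cv2.COLOR_BGR2HSV))
y=(H>22)&(H<35)&(S>140);y[:140]=0;y[190:]=0;y[:,:180]=0;y[:,240:]=0
p=np.argwhere(y)[:,::-1];print("yellow",p.min(0),p.max(0),p.mean(0),atz("top",(p.min(0)+p.max(0))/2,.055)[:2]@u,atz("top",(p.min(0)+p.max(0))/2,.063)[:2]@u)
r=((H<8)|(H>172))&(S>100)&(V>60);r[:150]=0;r[190:]=0;r[:,:180]=0;r[:,:195]=0;r[:,250:]=0
p=np.argwhere(r)[:,::-1];print("pointer",p.tolist()[:6],p.mean(0),atz("top",p.mean(0),.063)[:2]@u)
cv2.imwrite("pics/crop1.png",cv2.resize(im[140:250,80:340],None,fx=3,fy=3,interpolation=cv2.INTER_CUBIC))
```

```text
yellow [207 157] [216 170] [211.32673267 163.08910891] 0.17588007452384044 0.17477418014907792
pointer [[210, 171], [211, 171], [212, 171], [210, 172], [211, 172], [212, 172]] [211.07692308 174.88461538] 0.17335559995121538
```

View pics/crop1.png

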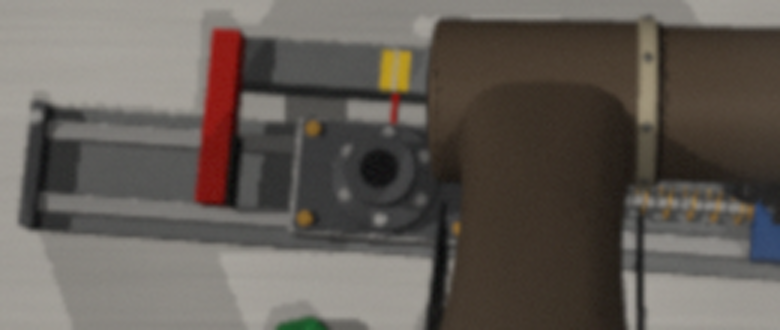

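```bash
python3 -m creep '[0,-0.05,0,0,0,0,-1, 0,-0.05,0,0,0,0,-1, 0,-0.05,0,0,0,0,-1, 0,-0.05,0,0,0,0,-1, 0,-0.05,0,0,0,0,-1, 0,-0.05,0,0,0,0,-1, 0,-0.05,0,0,0,0,-1, 0,-0.05,0,0,0,0,-1, 0,-0.05,0,0,0,0,-1, 0,-0.05,0,0,0,0,-1]' >/dev/null; python3 ctl.py 7
python3 -m creep '[0,0.02,0,0,0,0,-1, 0,0.02,0,0,0,0,-1, 0,0.02,0,0,0,0,-1, 0,0.02,0,0,0,0,-1, 0,0.02,0,0,0,0,-1, 0,0.02,0,0,0,0,-1, 0,0.02,0,0,0,0,-1, 0,0.02,0,0,0,0,-1, 0,0.02,0,0,0,0,-1, 0,0.02,0,0,0,0,-1]' >/dev/null; python3 ctl.py 7
python3 -m creep '[0,0,0,0,0,0,-1, 0,0,0,0,0,0,-1, 0,0,0,0,0,0,-1, 0,0,0,0,0,0,-1, 0,0,0,0,0,0,-1, 0,0,0,0,0,0,-1, 0,0,0,0,0,0,-1, 0,0,0,0,0,0,-1, 0,0,0,0,0,0,-1, 0,0,0,0,0,0,-1]' >/dev/null; python3 ctl.py 7
```

```text
t 19.32 grip -0.1599 slide 0.1714 mean 0.1717 n 452  err-to-mark -0.0044  spring 0.0087
  e -4.5 mm v 0.1 mm/s off 0.3376 | PD move grip 2.3 mm ; relax-at-mark move -1.9 mm
t 20.20 grip -0.1619 slide 0.1738 mean 0.1736 n 452  err-to-mark -0.0020  spring 0.0043
  e -2.5 mm v 2.1 mm/s off 0.3392 | PD move grip -4.6 mm ; relax-at-mark move -1.5 mm
t 21.08 grip -0.1619 slide 0.1764 mean 0.1760 n 452  err-to-mark 0.0006  spring 0.0017
  e 0.8 mm v 4.0 mm/s off 0.3417 | PD move grip -15.5 mm ; relax-at-mark move -4.0 mm
```

```bash
python3 -m creep '[0,0.1,0,0,0,0,-1, 0,0.1,0,0,0,0,-1, 0,0.1,0,0,0,0,-1, 0,0.1,0,0,0,0,-1, 0,0.1,0,0,0,0,-1, 0,0.1,0,0,0,0,-1, 0,0.1,0,0,0,0,-1, 0,0.1,0,0,0,0,-1, 0,0.1,0,0,0,0,-1, 0,0.1,0,0,0,0,-1]' >/dev/null; python3 ctl.py 8
python3 -m creep '[0,-0.08,0,0,0,0,-1, 0,-0.08,0,0,0,0,-1, 0,-0.08,0,0,0,0,-1, 0,-0.08,0,0,0,0,-1, 0,-0.08,0,0,0,0,-1, 0,-0.08,0,0,0,0,-1, 0,-0.08,0,0,0,0,-1, 0,-0.08,0,0,0,0,-1, 0,-0.08,0,0,0,0,-1, 0,-0.08,0,0,0,0,-1]' >/dev/null; python3 ctl.py 8
python3 -m creep '[0,0,0,0,0,0,-1, 0,0,0,0,0,0,-1, 0,0,0,0,0,0,-1, 0,0,0,0,0,0,-1, 0,0,0,0,0,0,-1, 0,0,0,0,0,0,-1, 0,0,0,0,0,0,-1, 0,0,0,0,0,0,-1, 0,0,0,0,0,0,-1, 0,0,0,0,0,0,-1]' >/dev/null; python3 ctl.py 8
```

```text
t 21.97 grip -0.1724 slide 0.1778 mean 0.1775 n 454  err-to-mark 0.0020  spring -0.0102
  e 2.5 mm v 1.5 mm/s off 0.3408 | PD move grip 0.6 mm ; relax-at-mark move 7.4 mm
t 22.85 grip -0.1637 slide 0.1778 mean 0.1777 n 452  err-to-mark 0.0020  spring -0.0015
  e 2.2 mm v -0.0 mm/s off 0.3395 | PD move grip -2.2 mm ; relax-at-mark move -0.0 mm
t 23.73 grip -0.1637 slide 0.1778 mean 0.1776 n 454  err-to-mark 0.0020  spring -0.0015
  e 2.0 mm v -0.5 mm/s off 0.3395 | PD move grip -0.5 mm ; relax-at-mark move -0.0 mm
```

```bash
python3 -m creep '[0,0,0,0,0,0,-1, 0,0,0,0,0,0,-1, 0,0,0,0,0,0,-1, 0,0,0,0,0,0,-1, 0,0,0,0,0,0,-1, 0,0,0,0,0,0,-1, 0,0,0,0,0,0,-1, 0,0,0,0,0,0,-1, 0,0,0,0,0,0,-1, 0,0,0,0,0,0,-1, 0,0,0,0,0,0,-1, 0,0,0,0,0,0,-1]' >/dev/null; python3 ctl.py 8
python3 -m creep '[0,0,0,0,0,0,1, 0,0,0,0,0,0,1, 0,0,0,0,0,0,1, 0,0,0,0,0,0,1, 0,0,0,0,0,0,1, 0,0,0,0,0,0,1]'
python3 -m creep '[0,0,-0.2,0,0,0,1, 0,0,-0.4,0,0,0,1, 0,0,-0.6,0,0,0,1, 0,0,-0.8,0,0,0,1, 0,0,-0.8,0,0,0,1, 0,0,-0.8,0,0,0,1]'; python3 tr.py
python3 - <<'E'
from h import *
im,d=viewer.capture("side");cv2.imwrite("pics/side1.png",im[:,:,::-1])
E
python3 tr.py
```

```text
t 24.78 grip -0.1637 slide 0.1769 mean 0.1770 n 456  err-to-mark 0.0011  spring -0.0006
  e 1.0 mm v -1.1 mm/s off 0.3393 | PD move grip 2.1 mm ; relax-at-mark move 0.2 mm
t: 25.33
ee_pos: [0.5446, -0.1972, 0.0922]
tcp_rot: [0.0, 1.0, -0.03, -0.0]
contact_force: [-0.0, -0.2, 0.4]
finger_gap: 0.0852
gripper_force: 0.0
t: 25.83
ee_pos: [0.5453, -0.1972, 0.1735]
tcp_rot: [-0.0, 1.0, -0.03, 0.001]
contact_force: [-0.3, -0.1, 0.4]
finger_gap: 0.0856
gripper_force: 0.0
t 25.83 grip -0.1635 slide 0.1764 mean 0.1762 n 454  err-to-mark 0.0006  spring 0.0000
t 25.93 grip -0.1635 slide 0.1762 mean 0.1762 n 449  err-to-mark 0.0004  spring 0.0003
```

View pics/side1.png

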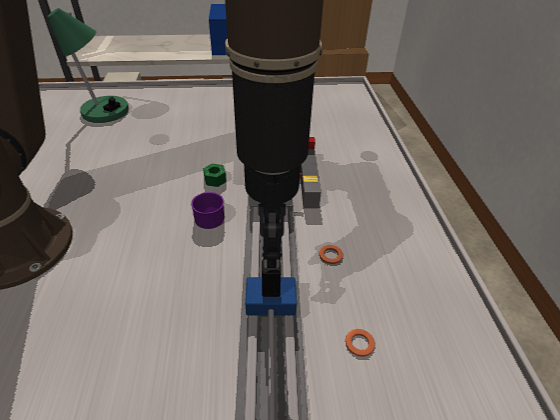

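The side view shows the grip post at (271,275) free below the gripper. The cover, nut and washers lie where they were, and the slide stands at the mark.

```bash
python3 -c "
from rig import job
print(job.hand_in())"
```

```text
the job is handed in; nothing more can be done
None
```

The job is handed in at about 26 s of the 42 s allowed: at the last measurement the pointer stood about 0.5 mm past the white line, the slide nearly still (about 1 mm/s), the spring relaxed, the grip released and the loose parts not visibly moved; the hand-in returned no verdict.

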